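# Skewer the pipe locknuts on the screwdriver and lay them in the caddy

### The arm

A 6-joint arm with a two-finger parallel gripper is mounted at the origin on the work surface. World frame = base frame: x ahead of the robot, y to its left, z up, the work surface at z = 0. Lengths are in mm, angles in degrees, forces in N, time in s.
With the tool pointing down it reaches from about 350 to 850 mm from the base axis. Payload 8.1 kg.
Tool frame: the origin (TCP) lies midway between the tips of the shut fingers; the grasp point (between the pads) lies 19 mm behind it; x points along the fingers, y is the direction in which the jaws open and shut, and the axes are right-handed (so a half turn about x gives the same grasp; the last joint's range is limited). The gripper opens to 85 mm and grips with 20 to 120 N. Pads are 22 mm wide; open, the fingers measure 114 mm over their backs; the gripper's body (76 mm by 85 mm) begins 54 mm behind the grasp point. The pads swing forward as they close: fully open they stand 13 mm farther back than shut.
Start: joints at [61.857, 7.471, 85.268, -0, 87.261, -4.893], TCP at [236.832, 551.286, 231.292] pointing down, gripper open.
Joint ranges: [-169.43, 169.43], [-51.17, 129.36], [1.28, 143.12], [-76.62, 256.62], [0, 156.53], [-152.29, 152.29]. Speed limits (degrees/s): [136.94, 136.94, 159.86, 180, 180, 180].

### API

Orientations are given as [roll, pitch, yaw] about the fixed x, y, z axes, in that order (R = Rz(yaw) Ry(pitch) Rx(roll)).
In Python, from bench import r gives the robot as it stands.
- The arm moves only by the tool move_arm, never from a script. Its argument "deltas" is a list of rows, each a list of 2 entries, a list of its own where there are three numbers: the shift along the tool's x, y, z in mm, then the turn about the tool's x in degrees. A call has 1 to 12 rows; each row is the pose to reach, as a shift and turn from the pose measured when the call began, along the tool's axes at that moment; what a row does not reach only later rows make up. A row lasts 1/8 s, in which the tool goes at most 62.5 mm and 10.7 degrees, less where a joint would pass 70% of its speed; a pose out of reach is approached as far as the arm can. A call with a gripper value outside its range is refused whole. "jaw" is the opening, from -1 (shut) to 1 (fully open), set as the call begins (left out, the last holds). The fingers move at their own pace and stop on an object; "squeeze" is the grip in N (left out, the last holds). Time passes only in rows, so rows that repeat a pose let the fingers close. It gives the time, the measured TCP pose, the force and the opening at its end, in the units of the state.
- r.sense(): the state, without advancing time (a new reading comes with each control period).
- r.snapshot(name): name is "scene" or "top"; returns (picture, depth): 420x560x3 uint8, red, green, blue; 420x560 float32, mm along the optical axis (not along the pixel's ray), 0 where there is no reading.
- r.get_calibration(name): a dict with "fovy" (degrees; the focal length in pixels is half the picture's height over the tangent of half this angle, whatever the lens; pixels are square), "cx", "cy" (the principal point, pixels), "position" and "attitude" of the camera in the world. Camera axes: x right, y down, z forward; pixel columns grow to the right and rows downward; lengths in mm; the calibration is good to about 2 mm. A picture is of the moment at which its call begins. get_calibration takes no time and is no camera call.
- r.hand_in(): hands the job in, once; it reports no verdict.
The state is a dict: "time": time; "joint_pos": joint angles; "qd": joint speeds; "joint_efforts": joint torques, N m; "tool_pos": TCP position; "tcp_rot": TCP orientation; "ft_force": force on the tool from outside, world axes, zero at the start; "wrist_torque": the same for the moment, N m; "finger_gap": finger opening in mm.
Only numpy, scipy, OpenCV 4.12 (cv2) and the standard library are available. Lean on these libraries where they do the work, as an engineer would, in place of code of your own. Each camera call takes 0.05 s, during which the arm holds its last target. There are 200 camera calls.

### The job

Pick up the big screwdriver, run its blade up through the bores of all three pipe locknuts standing in the sloped tray on top of the clear drawer organizer, and lift them out together, keeping the tip well raised so that they ride back against the guard. Then lay the screwdriver down flat in the mint caddy with all three locknuts still on its blade, without dropping it. Leave the spray bottle and the dustpan where they are.

Things in the scene. Friction and masses are not known exactly. Their poses are not given: they have to be found in the camera images.
- driver: large screwdriver, 240 mm long, 190 g, lying flat on the cart. Origin on its axis at mid-grip, 20 mm above the cart; +x to the tip, z up. Black square grip 28 x 28 mm, x = -45 to 45 mm, flat sides facing +-y, ending both ways in a 10 mm thick hexagonal guard, 40 mm across flats, which no locknut can pass. Round steel blade, 10 mm diameter, x = 55 to 185 mm. Balances near x = 32 mm.
- driver_tip (a point): the point of the screwdriver's tip, on its axis, 185 mm from mid-grip; the last 9 mm of the blade taper
- nut1: one of three alike grey plastic pipe locknuts standing on edge side by side in the channel: hexagonal, 46 mm across flats, 53 across corners, 14 mm thick, 28 g, slippery, with a plain round 30 mm bore. Origin at the centre of the bore, mid-thickness; z along the bore (up the slope at the start). nut1 is number 1 from the low end.
- nut2: one of three alike grey plastic pipe locknuts standing on edge side by side in the channel: hexagonal, 46 mm across flats, 53 across corners, 14 mm thick, 28 g, slippery, with a plain round 30 mm bore. Origin at the centre of the bore, mid-thickness; z along the bore (up the slope at the start). nut2 is number 2 from the low end.
- nut3: one of three alike grey plastic pipe locknuts standing on edge side by side in the channel: hexagonal, 46 mm across flats, 53 across corners, 14 mm thick, 28 g, slippery, with a plain round 30 mm bore. Origin at the centre of the bore, mid-thickness; z along the bore (up the slope at the start). nut3 is number 3 from the low end.
- organizer: clear plastic drawer organizer, fixed: drawer block 170 mm deep (x), 125 wide (y), 165 high, topped by a clear tray of two channels (56 mm wide, 145 long, side walls 34 high) rising at 30 degrees towards its +x. Origin under its centre, z up. Locknuts stand in the channel at y = -30 mm, packed at its low (-x) end; the one at y = +30 mm holds white blind caps, which stay. Open above and in front.
- organizer_mouth (a point): where the bore line of the locknuts passes the outer face of the front panel at the channel's low end, 183 mm above the cart. The panel is 4 mm thick, 38 mm high, with a U slot 32 mm wide, open at the top, before the bores; the pack of locknuts begins 4 mm up the slope from here and is 43 mm long
- organizer_upper (a point): a second point on the same bore line, 64 mm up the slope from organizer_mouth: the line from mouth to upper is the direction in which the blade goes in, 30 degrees above level
- caddy: shallow open mint-green plastic caddy, fixed on the cart, outside 330 mm (x) by 200 mm (y) by 55 mm high with a rim 57 mm high, walls 4 mm, floor 4 mm. Origin at the centre of its underside, z up. It stands empty.
- spray_bottle: empty trigger spray bottle, 76 mm diameter, 235 mm tall, loose; to be left alone. Origin under its centre.
- dustpan: grey folding dustpan, folded flat, 200 by 225 mm, 60 mm high, loose; to be left alone. Origin under its centre.
Mind the look-alikes: they are no part of the job. Leave any purple or turquoise look-alike of the nut3 alone.

How it is judged:
By the outcome, as a careful person would: the job done as asked, in the order asked, and still so for the second after the job is handed in, with the robot touching nothing.
It also fails if it takes over 59 s, if anything falls off the work surface, if the arm or the gripper's body presses on something with over 40 N, if the wrist force passes 120 N, or if a joint passes its speed limit or range.

## Working session

There is one attempt and no reset: what is moved stays moved. The work goes in short steps, Python scripts to look and compute and a tool call to move; the robot and the scene stay as the last step left them, time stands still between calls to the robot, and variables do not carry over. Pictures are saved under pics/ and viewed, about 8 in all and at most 12, crops included, and the job is handed in when it is done.

Besides the shell and the picture viewer there is one more tool, called after "Emit:" as name(argument=value, ...), one argument or row to a line, values as JSON. move_arm: Moves the arm, as the interface text tells. Its arguments: {"type":"object","properties":{"deltas":{"type":"array","items":{"type":"array"}},"jaw":{"type":"number"},"squeeze":{"type":"number"}},"required":["deltas"]}

```bash
ls; mkdir -p pics; cat > h.py <<'E'
import numpy as np, cv2
from bench import r
from scipy.spatial.transform import Rotation as R
def cal(n):
    c=r.get_calibration(n); return c
def world(n,D):
    c=cal(n); h,w=D.shape; f=h/2/np.tan(np.radians(c['fovy'])/2)
    v,u=np.mgrid[:h,:w]
    P=np.dstack([(u-c['cx'])/f*D,(v-c['cy'])/f*D,D])
    A=np.array(c['attitude'],float)
    M=A if A.shape==(3,3) else R.from_euler('xyz',A,degrees=True).as_matrix()
    return P@M.T+np.array(c['position'])
E
python3 - <<'E'
from h import *
for n in('scene','top'):
    I,D=r.snapshot(n); print(r.get_calibration(n))
    cv2.imwrite(f'pics/{n}0.png',I[:,:,::-1]); np.save(n+'.npy',D)
    np.save(n+'_w.npy',world(n,D))
    W=world(n,D); print(W[300:420:40,::80].round().tolist())
print(r.sense())
a=cv2.imread('pics/scene0.png');b=cv2.imread('pics/top0.png')
E
```

```text
pics
{'fovy': 53.79530801036683, 'cx': 281.5705793993282, 'cy': 210.2421161312935, 'position': array([1139.77227435,  242.71095118, 1133.46169615]), 'attitude': array([-1.48676778e+02,  1.37958957e-01,  1.10832227e+02])}
[[[1022.0, -1031.0, -491.0], [868.0, -888.0, -761.0], [895.0, -223.0, -4.0], [816.0, -10.0, -0.0], [736.0, 202.0, 1.0], [653.0, 415.0, -6.0], [200.0, 879.0, -752.0]], [[1153.0, -1108.0, -752.0], [1026.0, -769.0, -746.0], [916.0, -386.0, -611.0], [917.0, 35.0, -3.0], [841.0, 237.0, -1.0], [764.0, 439.0, -3.0], [390.0, 901.0, -750.0]], [[1205.0, -298.0, 309.0], [1167.0, -670.0, -746.0], [1046.0, -354.0, -755.0], [969.0, 23.0, -366.0], [937.0, 268.0, -0.0], [864.0, 461.0, -4.0], [560.0, 924.0, -756.0]]]
{'fovy': 43.971028950898706, 'cx': 281.60686685714137, 'cy': 204.65343841264692, 'position': array([ 354.58245885,   29.34172286, 1402.87054396]), 'attitude': array([-169.91911515,   -0.22853077,  -91.08315159])}
[[[364.0, 1049.0, -530.0], [357.0, 551.0, 17.0], [353.0, 347.0, -2.0], [349.0, 134.0, -1.0], [345.0, -78.0, -3.0], [341.0, -292.0, -6.0], [337.0, -503.0, -1.0]]
[... 280 characters left out ...]
278.0, -0.0], [134.0, -485.0, 2.0]]]
{'time': 0.1, 'joint_pos': array([ 6.18555441e+01,  7.50939344e+00,  8.53231695e+01, -4.10360227e-04,
        8.72633861e+01, -4.89271966e+00]), 'qd': array([ 0.05177083, -0.09893222, -0.12431451, -0.04397491, -0.01829017,
        0.11900094]), 'joint_efforts': array([ 6.77830976e-04, -5.70953357e+01, -5.01939726e+01, -2.36616133e-04,
        8.32086633e-03, -9.18400161e-06]), 'tool_pos': array([236.60311924, 550.83088546, 230.36257146]), 'tcp_rot': array([ -94.6479747 ,   89.90405006, -117.89969105]), 'ft_force': array([-0.19992676,  0.41996074,  0.41051735]), 'wrist_torque': array([ 0.05031272,  0.00192043, -0.06154508]), 'finger_gap': 85.3988969554273}
```

Calibration is consistent (cart plane at z≈0).

View pics/scene0.png

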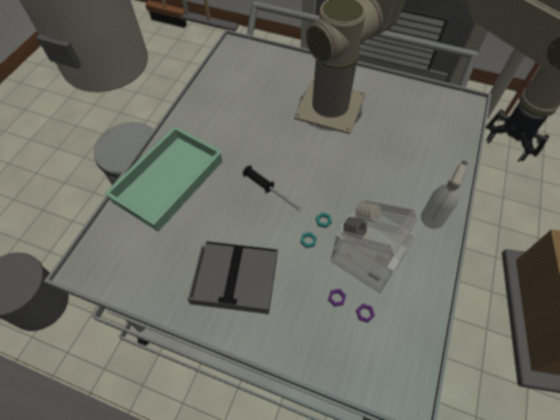

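View pics/top0.png

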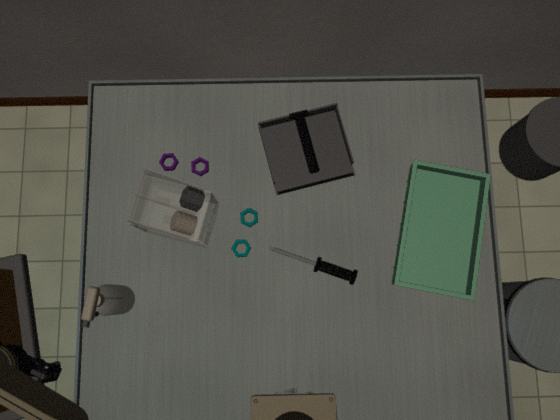

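Top view: the driver has its grip at (335,270) and tip at (272,249). The dark grey nuts at (192,198) sit at the organizer's right-hand (-y world) end, with the white caps at (182,222). The caddy is at (443,230), dustpan at (305,148) and bottle at (110,300).
Possible confusions with the nuts are turquoise (249,217) and (241,248), purple (169,162) and (200,166), and the white caps (182,222). I choose the grey ones at (192,198). Next is a close crop plus numbers.

```bash
python3 - <<'E'
from h import *
a=cv2.imread('pics/scene0.png');b=cv2.imread('pics/top0.png')
A=cv2.resize(a[185:295,320:425],(400,420),interpolation=cv2.INTER_CUBIC)
B=cv2.resize(b[160:255,120:220],(400,380),interpolation=cv2.INTER_CUBIC)
C=np.zeros((420,800,3),np.uint8);C[:,:400]=A;C[:380,400:]=B
cv2.imwrite('pics/crop1.png',np.clip(C*1.6,0,255).astype(np.uint8))
for n,im,box in(('top',b,(235,290,260,365)),('scene',a,(155,215,235,305))):
    W=np.load(n+'_w.npy'); y0,y1,x0,x1=box
    w=W[y0:y1,x0:x1]; g=im[y0:y1,x0:x1].max(2)
    blk=(g<50)
    P=w[blk]; P=P[(P[:,2]>5)&(P[:,2]<60)]
    c=P.mean(0); u,s,v=np.linalg.svd(P[:,:2]-c[:2]); t=(P[:,:2]-c[:2])@v[0]
    print(n,'grip',c,len(P),v[0],t.min(),t.max(),'z',np.percentile(P[:,2],[5,50,95]),'mid',c[:2]+v[0]*(np.percentile(t,1)+np.percentile(t,99))/2)
    hi=(w[:,:,2]>12)&~blk; Q=w[hi]; print(len(Q), (Q[np.argmax(abs((Q[:,:2]-c[:2])@v[0]))]).round())
# caddy
hsv=cv2.cvtColor(b,cv2.COLOR_BGR2HSV); W=np.load('top_w.npy')
m=(hsv[:,:,0]>65)&(hsv[:,:,0]<90)&(hsv[:,:,1]>60); m[:,:380]=False
P=W[m]; print('caddy',len(P),np.percentile(P[:,2],[1,50,99]))
rim=P[(P[:,2]>48)&(P[:,2]<65)]; print('rim',cv2.minAreaRect(rim[:,:2].astype(np.float32)))
W2=np.load('scene_w.npy');hs=cv2.cvtColor(a,cv2.COLOR_BGR2HSV);m=(hs[:,:,0]>65)&(hs[:,:,0]<90)&(hs[:,:,1]>60); m[:,230:]=False
P=W2[m];rim=P[(P[:,2]>48)&(P[:,2]<65)]; print('rim',cv2.minAreaRect(rim[:,:2].astype(np.float32)))
for n,W in(('top',W),('scene',W2)):
    im={'top':b,'scene':a}[n]
    bx={'top':(160,255,120,225),'scene':(190,295,320,425)}[n]
    w=W[bx[0]:bx[1],bx[2]:bx[3]]; P=w[(w[:,:,2]>140)&(w[:,:,2]<290)]
    print(n,'org',len(P),cv2.minAreaRect(P[:,:2].astype(np.float32)),P[:,2].max())
    np.savetxt(n+'_org.txt',P)
    g=im[bx[0]:bx[1],bx[2]:bx[3]].max(2)
    Q=w[(g<75)&(w[:,:,2]>150)]; print('nuts',len(Q),Q.min(0),Q.max(0),Q.mean(0), cv2.minAreaRect(Q[:,:2].astype(np.float32)))
E
```

```text
top grip [ 420.28164233 -118.07351477   33.6966302 ] 489 [0.35059803 0.93652604] -54.58009218864256 55.45489798836962 z [25.7986877  33.91821906 41.13319458] mid [ 420.47920348 -117.5457846 ]
234 [486.  55.  21.]
scene grip [ 427.59854517 -116.00048422   31.02123302] 258 [-0.36472332 -0.93111594] -54.21545932910795 55.539379443342554 z [20.77663634 31.79866314 38.31429323] mid [ 427.57573986 -116.05870474]
221 [1140.  243. 1133.]
caddy 6919 [-3.12535053  5.52736779 62.41153106]
rim ((524.3529052734375, -400.6885986328125), (209.50155639648438, 336.4884033203125), 77.7605972290039)
rim ((0.0, 0.0), (0.0, 0.0), 0.0)
top org 4266 ((571.5884399414062, 284.32318115234375), (181.76116943359375, 125.64949798583984), 74.29243469238281) 271.3290870608653
nuts 553 [354.58245885  29.34172286 150.10865765] [ 638.82552537  377.69121034 1402.87054396] [578.56218379 232.42431414 212.63405512] ((511.93548583984375, 170.15818786621094), (394.0517883300781, 151.92181396484375), 62.90914535522461)
scene org 3853 ((572.3692626953125, 284.805908203125), (181.27078247070312, 129.95594787597656), 74.31378936767578) 268.87777565963586
nuts 286 [572.64030348 204.47997649 185.62977172] [612.81687237 260.64162003 228.42109279] [592.26272696 232.39437613 208.11149907] ((592.7509765625, 232.55079650878906), (56.14133071899414, 40.099422454833984), 89.8332290649414)
```

View pics/crop1.png

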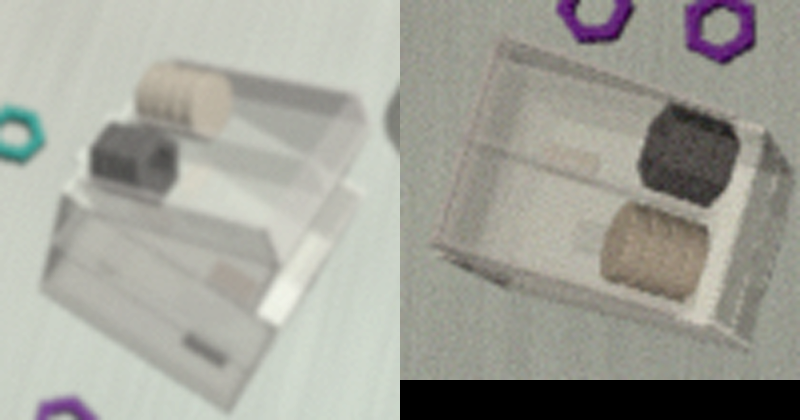

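The crop confirms it: the grey pack is at the low (-y world) end, in the channel farther from the robot. The tool can only turn about its own vertical axis, so I have to tilt the driver inside the grip. I can do that by pressing the blade down on a fixed edge with a light squeeze. The organizer's high end is a candidate, so I'm fitting the geometry.

```bash
python3 - <<'E'
from h import *
from scipy.optimize import least_squares
b=cv2.imread('pics/top0.png');a=cv2.imread('pics/scene0.png')
Wt=np.load('top_w.npy');Ws=np.load('scene_w.npy')
# driver from top faces
w=Wt[235:290,260:365];g=b[235:290,260:365].max(2);P=w[(g<50)&(w[...,2]>26)&(w[...,2]<45)]
print('drv top rect',cv2.minAreaRect(P[:,:2].astype(np.float32)))
# organizer frame
yaw=np.radians(74.3);ex=np.array([np.cos(yaw),np.sin(yaw)]);ey=np.array([-ex[1],ex[0]]);c0=np.array([572,284.5])
for n in('top','scene'):
    P=np.loadtxt(n+'_org.txt');L=np.c_[(P[:,:2]-c0)@ex,(P[:,:2]-c0)@ey,P[:,2]]
    print(n);
    for x in range(-95,96,10):
        q=L[abs(L[:,0]-x)<5]
        print(x,len(q),'y',np.percentile(q[:,1],[1,99]).round() if len(q) else '', [ (int(q[abs(q[:,1]-y)<5][:,2].max()),int(np.median(q[abs(q[:,1]-y)<5][:,2]))) if (abs(q[:,1]-y)<5).any() else 0 for y in range(-60,61,15)])
# nut pack fit
def pts(W,im,bx):
    w=W[bx[0]:bx[1],bx[2]:bx[3]];g=im[bx[0]:bx[1],bx[2]:bx[3]].max(2)
    Q=w[(g<75)&(w[...,2]>175)&(w[...,2]<235)]; return Q[np.linalg.norm(Q[:,:2]-[592,232],axis=1)<45]
Q=np.r_[pts(Wt,b,(160,255,120,225)),pts(Ws,a,(190,295,320,425))]
def sdf(p,Q):
    c=p[:3];y=p[3];u=np.array([np.cos(y)*.866,np.sin(y)*.866,.5]);l=np.array([-np.sin(y),np.cos(y),0]);n=np.cross(u,l)
    d=Q-c;s=abs(d@u)-21.5;L=d@l;N=d@n
    hx=np.max([abs(L*np.cos(t)+N*np.sin(t)) for t in np.radians([30,90,150])],0)-23
    return np.maximum(s,hx)
f=least_squares(lambda p:sdf(p,Q),[592,232,196,yaw],loss='soft_l1',f_scale=2)
p=f.x;print('nuts',len(Q),p[:3],np.degrees(p[3]),np.abs(f.fun).mean())
f=least_squares(lambda p:sdf([p[0],p[1],195.75,yaw],Q),[592,232],loss='soft_l1',f_scale=2);print(f.x,np.abs(sdf([*f.x,195.75,yaw],Q)).mean())
s=r.sense();M=R.from_euler('xyz',s['tcp_rot'],degrees=True).as_matrix();print(M.round(3))
bt=Wt[280:330,75:140];q=bt[(bt[...,2]>60)&(bt[...,2]<260)];print('bottle',np.percentile(q,[2,98],axis=0))
E
```

```text
drv top rect ((421.6839904785156, -118.15734100341797), (110.02916717529297, 39.22802734375), 69.97589111328125)
top
-95 6 y [-15.  20.] [0, 0, 0, (147, 147), (147, 147), (147, 146), 0, 0, 0]
-85 99 y [-39.  40.] [0, (144, 144), (154, 147), (156, 146), (149, 147), (157, 146), (156, 150), 0, 0]
-75 380 y [-61.  62.] [(200, 165), (209, 165), (212, 166), (212, 166), (199, 165), (203, 165), (211, 164), (213, 163), (200, 165)]
-65 305 y [-60.  63.] [(203, 193), (214, 205), (218, 210), (215, 204), (204, 194), (214, 205), (217, 210), (213, 206), (200, 188)]
-55 252 y [-60.  63.] [(207, 200), (217, 211), (225, 217), (222, 211), (208, 198), (218, 212), (223, 218), (221, 211), (205, 196)]
-45 267 y [-61.  63.] [(214, 204), (228, 216), (225, 221), (226, 218), (216, 199), (226, 217), (229, 224), (224, 219), (213, 191)]
-35 211 y [-61.  63.] [(219, 211), (225, 216), (225, 223), (224, 217), (219, 203), (229, 223), (233, 228), (231, 223), (220, 208)]
-25 183 y [-61.  63.] [(227, 215), (209, 197), (198, 191), (209, 199), (226, 215), (222, 215), (223, 216), (223, 216), (226, 200)]
-15 195 y [-61.  63
[... 3357 characters left out ...]
), (259, 252)]
75 279 y [-63.  61.] [(243, 170), (243, 178), (242, 205), (241, 205), (241, 172), (241, 203), (241, 166), (244, 185), (242, 178)]
85 186 y [-62.  61.] [(167, 158), (167, 164), (166, 163), (166, 164), (166, 164), (167, 164), (165, 162), (167, 164), (166, 163)]
95 27 y [-62.  59.] [(160, 159), (162, 160), (164, 164), (164, 163), (165, 163), (164, 162), (162, 162), (164, 164), (165, 161)]
nuts 778 [587.54718092 231.46522902 194.48520532] 75.29396261358919 1.963643755707536
[587.51287681 231.88192942] 2.053691257507273
[[-0.001  0.395  0.919]
 [-0.001  0.919 -0.395]
 [-1.    -0.002 -0.   ]]
bottle [[306.81183644 412.40818212  67.58923264]
 [391.24905981 462.28191066 236.67002699]]
```

```bash
cat >> h.py <<'E'
def go(*T):
    """T: (x,y,z,driver_yaw) TCP targets -> tool shifts + turn (driver +x = -tool z)"""
    s=r.sense();M=R.from_euler('xyz',s['tcp_rot'],degrees=True).as_matrix();p=s['tool_pos']
    zy=np.degrees(np.arctan2(M[1,2],M[0,2]))
    print('t',round(s['time'],2),'p',p.round(1),'drvyaw',round((zy+180)%360,1),'gap',round(s['finger_gap'],1),'F',s['ft_force'].round(1),'j',s['joint_pos'].round(0),'down',M[:,0].round(3))
    for t in T:
        turn=-((t[3]-180-zy+180)%360-180)
        print(t,'->',(M.T@(np.array(t[:3])-p)).round(1).tolist(),round(turn,1))
E
python3 -c "
from h import *
go((236.6,550.8,300,156.7),(370,45,280,69.7),(416,-132,120,69.7),(416,-132,8,69.7))"
```

```text
t 0.1 p [236.6 550.8 230.4] drvyaw 156.7 gap 85.4 F [-0.2  0.4  0.4] j [62.  8. 85. -0. 87. -5.] down [-0.001 -0.001 -1.   ]
(236.6, 550.8, 300, 156.7) -> [-69.6, -0.1, -0.0] 0.0
(370, 45, 280, 69.7) -> [-49.0, -412.2, 322.2] 87.0
(416, -132, 120, 69.7) -> [111.2, -556.4, 434.4] 87.0
(416, -132, 8, 69.7) -> [223.2, -556.2, 434.4] 87.0
```

Emit:
move_arm(
  deltas=[
    [[-60, 0, 0], 0],
    [[-70, -30, 24], 8],
    [[-65, -80, 63], 16],
    [[-60, -130, 102], 26],
    [[-57, -180, 141], 36],
    [[-54, -230, 180], 46],
    [[-52, -280, 219], 56],
    [[-50, -330, 258], 66],
    [[-49, -380, 297], 76],
    [[-49, -412, 322], 86],
    [[-20, -450, 352], 87],
    [[20, -490, 383], 87],
  ],
  jaw=1,
  squeeze=20,
)

```text
time: 1.6
tool_pos: [395.5, -51.0, 212.5]
tcp_rot: [66.9, 89.8, -43.4]
ft_force: [1.0, 0.4, 0.1]
finger_gap: 85.3
```

```bash
python3 -c "
from h import *
go((416,-132,100,69.7),(416,-132,7,69.7))"
```

```text
t 1.6 p [395.5 -51.  212.5] drvyaw 69.7 gap 85.3 F [1.  0.4 0.1] j [-15. -25. 117.  -0.  88.   6.] down [ 0.002 -0.002 -1.   ]
(416, -132, 100, 69.7) -> [112.7, 47.0, 68.8] 0.0
(416, -132, 7, 69.7) -> [205.7, 46.8, 68.7] 0.0
```

Emit:
move_arm(
  deltas=[
    [[40, 20, 30], 0],
    [[80, 40, 60], 0],
    [[113, 47, 69], 0],
    [[150, 47, 69], 0],
    [[180, 47, 69], 0],
    [[195, 47, 69], 0],
    [[204, 47, 69], 0],
    [[204, 47, 69], 0],
  ],
)

```text
time: 2.6
tool_pos: [416.2, -132.4, 8.9]
tcp_rot: [66.1, 89.8, -44.2]
ft_force: [-0.1, -0.3, 0.3]
finger_gap: 85.2
```

Emit:
move_arm(
  deltas=[
    [[0, 0, 0], 0],
    [[0, 0, 0], 0],
    [[0, 0, 0], 0],
    [[0, 0, 0], 0],
    [[0, 0, 0], 0],
    [[0, 0, 0], 0],
  ],
  jaw=-1,
  squeeze=30,
)

```text
time: 3.35
tool_pos: [416.7, -132.6, 9.4]
tcp_rot: [70.1, 89.8, -40.1]
ft_force: [-1.1, 0.4, 6.1]
finger_gap: 27.6
```

```bash
python3 -c "
from h import *
go((416,-132,200,69.7))"
```

```text
t 3.35 p [ 416.7 -132.6    9.4] drvyaw 69.7 gap 27.6 F [-1.1  0.4  6.1] j [-24.  -4. 122.  -0.  62.  -4.] down [ 0.003 -0.002 -1.   ]
(416, -132, 200, 69.7) -> [-190.6, -0.2, -0.1] 0.0
```

Emit:
move_arm(
  deltas=[
    [[-20, 0, 0], 0],
    [[-60, 0, 0], 0],
    [[-110, 0, 0], 0],
    [[-160, 0, 0], 0],
    [[-190, 0, 0], 0],
    [[-190, 0, 0], 0],
    [[-190, 0, 0], 0],
  ],
)

```text
time: 4.22
tool_pos: [415.4, -131.8, 197.7]
tcp_rot: [49.3, 89.9, -61.0]
ft_force: [0.6, -0.6, -1.7]
finger_gap: 27.6
```

```bash
python3 - <<'E'
from h import *
I,D=r.snapshot('top'); J,E=r.snapshot('scene')
cv2.imwrite('pics/top1.png',I[:,:,::-1]); cv2.imwrite('pics/scene1.png',J[:,:,::-1])
c=np.concatenate([cv2.resize(I[200:320,240:380,::-1],(400,343)),cv2.resize(J[100:220,220:360,::-1],(400,343))],1)
cv2.imwrite('pics/crop2.png',c)
go((500,150,320,160),(590,406,320,254.3))
E
```

```text
t 4.33 p [ 415.  -131.6  197.2] drvyaw 69.7 gap 27.6 F [-0.8 -0.5 -1.8] j [-24. -18. 113.  -0.  85.  -4.] down [-0.    -0.001 -1.   ]
(500, 150, 320, 160) -> [-123.1, -17.8, -293.5] -90.3
(590, 406, 320, 254.3) -> [-123.4, -22.1, -564.8] 175.4
```

View pics/crop2.png

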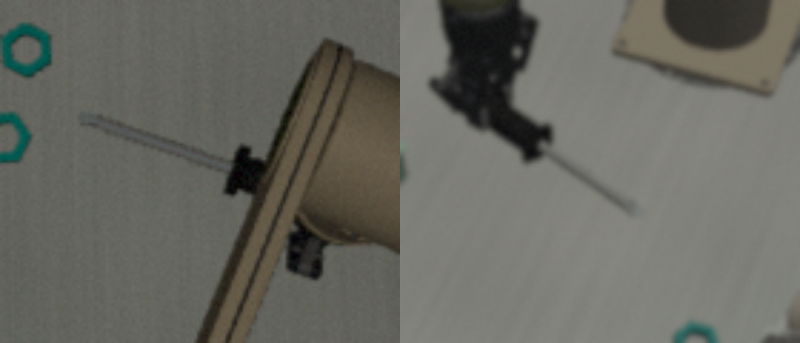

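The driver is held level. The tip is at top pixel (268,242) and scene pixel (302,174). I'll triangulate it while moving on.

```bash
cat >> h.py <<'E'
def ray(n,u,v):
    c=cal(n);f=210/np.tan(np.radians(c['fovy'])/2)
    d=R.from_euler('xyz',c['attitude'],degrees=True).as_matrix()@np.array([(u-c['cx'])/f,(v-c['cy'])/f,1]);return np.array(c['position']),d/np.linalg.norm(d)
def tri(pt,ps):
    A=np.zeros((3,3));b=np.zeros(3);L=[ray('top',*pt),ray('scene',*ps)]
    for o,d in L: Q=np.eye(3)-np.outer(d,d);A+=Q;b+=Q@o
    X=np.linalg.solve(A,b);return X,[np.linalg.norm(np.cross(X-o,d)) for o,d in L]
def pix(n,X):
    c=cal(n);f=210/np.tan(np.radians(c['fovy'])/2)
    q=R.from_euler('xyz',c['attitude'],degrees=True).as_matrix().T@(np.array(X)-c['position']);return np.array([f*q[0]/q[2]+c['cx'],f*q[1]/q[2]+c['cy']])
E
python3 -c "
from h import *
X,e=tri((268,242),(302,174));print(X,e,X-r.sense()['tool_pos'])"
```

```text
[480.99687072  52.07946047 203.53738413] [np.float64(1.6233194208320574), np.float64(1.6233194208320794)] [ 66.02443615 183.68738309   6.36049498]
```

Emit:
move_arm(
  deltas=[
    [[-30, 0, -15], -5],
    [[-70, -3, -50], -15],
    [[-105, -5, -85], -25],
    [[-123, -7, -120], -35],
    [[-123, -9, -155], -45],
    [[-123, -11, -190], -55],
    [[-123, -13, -225], -65],
    [[-123, -15, -255], -75],
    [[-123, -17, -280], -85],
    [[-123, -18, -293], -90],
    [[-123, -18, -293], -90],
  ],
)

```text
time: 5.7
tool_pos: [499.2, 150.2, 317.8]
tcp_rot: [-138.0, 89.8, -158.2]
ft_force: [0.3, -0.5, -1.6]
finger_gap: 27.7
```

```bash
python3 -c "
from h import *
go((590,406,320,254.3))"
```

```text
t 5.7 p [499.2 150.2 317.8] drvyaw 159.8 gap 27.7 F [ 0.3 -0.5 -1.6] j [ 11.  -6.  90.  -0.  96. -59.] down [-0.004 -0.001 -1.   ]
(590, 406, 320, 254.3) -> [-2.9, 271.4, -3.3] -94.5
```

Emit:
move_arm(
  deltas=[
    [[-3, 25, 0], -8],
    [[-3, 60, 0], -18],
    [[-3, 95, 0], -28],
    [[-3, 130, 0], -38],
    [[-3, 165, 0], -48],
    [[-3, 195, 0], -58],
    [[-3, 220, 0], -68],
    [[-3, 245, -1], -78],
    [[-3, 262, -3], -88],
    [[-3, 271, -3], -94],
    [[-3, 271, -3], -94.5],
    [[-3, 271, -3], -94.5],
  ],
)

```text
time: 7.2
tool_pos: [590.2, 404.5, 319.5]
tcp_rot: [132.3, 89.7, -153.7]
ft_force: [0.6, -0.5, -1.8]
finger_gap: 27.2
```

```bash
python3 - <<'E'
from h import *
c0=np.array([572,284.5]);y=np.radians(74.3);ex=np.array([np.cos(y),np.sin(y)]);ey=np.array([-ex[1],ex[0]])
q=c0+ex*(57+90)+ey*15; print(q)
go((*q,285,254.3),(*q,260,254.3),(*q,205,254.3))
E
```

```text
[597.33788936 430.07469341]
t 7.2 p [590.2 404.5 319.5] drvyaw 254.0 gap 27.2 F [ 0.6 -0.5 -1.8] j [  30.   26.   55.    0.  100. -134.] down [-0.005 -0.002 -1.   ]
(np.float64(597.3378893620547), np.float64(430.07469341433034), 285, 254.3) -> [34.4, -0.0, 26.6] -0.3
(np.float64(597.3378893620547), np.float64(430.07469341433034), 260, 254.3) -> [59.4, -0.1, 26.7] -0.3
(np.float64(597.3378893620547), np.float64(430.07469341433034), 205, 254.3) -> [114.4, -0.3, 26.9] -0.3
```

Emit:
move_arm(
  deltas=[
    [[10, 0, 15], 0],
    [[34, 0, 27], 0],
    [[48, 0, 27], 0],
    [[54, 0, 27], 0],
    [[60, 0, 27], 0],
    [[66, 0, 27], 0],
    [[72, 0, 27], 0],
    [[76, 0, 27], 0],
  ],
  squeeze=20,
)

```text
time: 8.2
tool_pos: [597.5, 430.6, 243.9]
tcp_rot: [128.3, 89.8, -157.6]
ft_force: [-1.1, 1.7, 3.7]
finger_gap: 27.1
```

```bash
python3 - <<'E'
from h import *
go((597.3,430,210,254.3))
I,D=r.snapshot('top'); J,E=r.snapshot('scene')
cv2.imwrite('pics/top2.png',I[:,:,::-1]); cv2.imwrite('pics/scene2.png',J[:,:,::-1])
c=np.concatenate([cv2.resize(I[120:260,80:240,::-1],(400,350)),cv2.resize(J[120:260,330:490,::-1],(400,350))],1)
cv2.imwrite('pics/crop3.png',np.clip(c*1.3,0,255).astype(np.uint8))
E
```

```text
t 8.2 p [597.5 430.6 243.9] drvyaw 254.1 gap 27.1 F [-1.1  1.7  3.7] j [  32.   29.   58.    0.   93. -132.] down [-0.003 -0.001 -1.   ]
(597.3, 430, 210, 254.3) -> [33.9, -0.1, -0.5] -0.2
```

View pics/crop3.png

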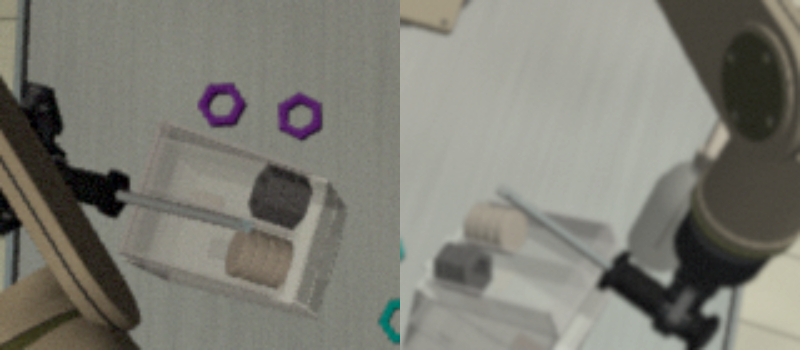

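The pivot is working, with about 5 N of contact. The tip is near top (179,210) and scene (371,196). I'll continue lowering.

Emit:
move_arm(
  deltas=[
    [[6, 0, 0], 0],
    [[12, 0, 0], 0],
    [[18, 0, 0], 0],
    [[24, 0, 0], 0],
    [[30, 0, 0], 0],
    [[36, 0, 0], 0],
    [[37, 0, 0], 0],
    [[37, 0, 0], 0],
  ],
)

```text
time: 9.3
tool_pos: [597.0, 430.9, 205.9]
tcp_rot: [122.8, 89.7, -163.1]
ft_force: [0.6, 2.2, -0.7]
finger_gap: 27.5
```

```bash
python3 - <<'E'
from h import *
X,e=tri((179,210),(371,196));print(X,e)
go((597.3,430,210,254.3))
I,D=r.snapshot('top'); J,E=r.snapshot('scene')
cv2.imwrite('pics/top3.png',I[:,:,::-1]); cv2.imwrite('pics/scene3.png',J[:,:,::-1])
c=np.concatenate([cv2.resize(I[120:260,80:240,::-1],(400,350)),cv2.resize(J[120:260,330:490,::-1],(400,350))],1)
cv2.imwrite('pics/crop4.png',np.clip(c*1.3,0,255).astype(np.uint8))
E
```

```text
[544.66346073 245.82928376 287.81314046] [np.float64(1.6732864274701251), np.float64(1.6732864274701438)]
t 9.3 p [597.  430.9 205.9] drvyaw 254.1 gap 27.5 F [ 0.6  2.2 -0.7] j [  32.   30.   61.    0.   90. -132.] down [-0.004 -0.001 -1.   ]
(597.3, 430, 210, 254.3) -> [-4.1, -0.5, -0.8] -0.2
```

View pics/crop4.png

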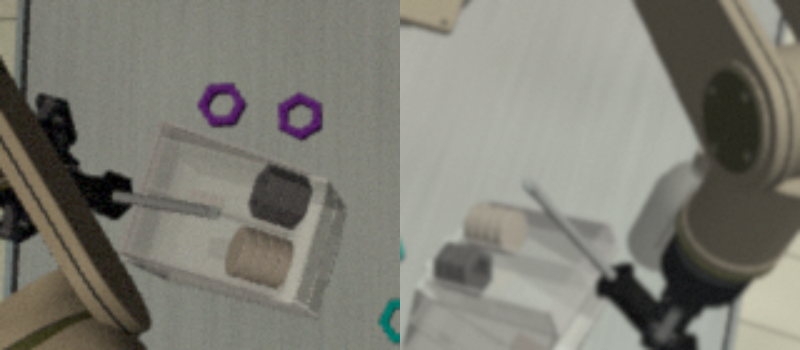

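Tip at top (167.6,205.2), scene (381.6,193.2). Firm up the grip, lift clear and triangulate.

```bash
python3 - <<'E'
from h import *
X,e=tri((167.6,205.2),(381.6,193.2));p=r.sense()['tool_pos'];d=X-p
h=np.hypot(d[0],d[1]);print(X,e,d,h,np.degrees(np.arctan2(d[1],d[0]))%360)
for off in(10.6,19): print(np.degrees(np.arctan2(d[2]-off,h)),np.hypot(h,d[2]-off))
E
```

```text
[549.99877485 265.67896664 318.24417305] [np.float64(3.1145475391767437), np.float64(3.1145475391768)] [ -46.99768388 -165.11241774  112.27964027] 171.6708850752328 254.11149945342504
30.63800582187717 199.52353752636353
28.51802876585699 195.3765187287712
```

Emit:
move_arm(
  deltas=[
    [[0, 0, 0], 0],
    [[0, 0, 0], 0],
    [[-10, 0, 5], 0],
    [[-30, 0, 10], 0],
    [[-60, 0, 20], 0],
    [[-100, 0, 20], 0],
    [[-120, 0, 20], 0],
    [[-120, 0, 20], 0],
  ],
  squeeze=100,
)

```text
time: 10.4
tool_pos: [603.8, 450.7, 329.1]
tcp_rot: [55.9, 89.9, 130.0]
ft_force: [0.2, -0.5, -1.4]
finger_gap: 26.4
```

```bash
python3 - <<'E'
from h import *
print(np.load('top_w.npy')[[217,248],[243,235]].round())
go((540,200,340,164.1),(521,-15,300,74.3))
E
```

```text
[[569. 124.  16.]
 [486. 146.  15.]]
t 10.4 p [603.8 450.7 329.1] drvyaw 254.1 gap 26.4 F [ 0.2 -0.5 -1.4] j [  33.   33.   44.    0.  103. -131.] down [-0.001  0.001 -1.   ]
(540, 200, 340, 164.1) -> [-11.1, -7.5, -258.6] 90.0
(521, -15, 300, 74.3) -> [28.8, -48.3, -470.6] 179.8
```

Emit:
move_arm(
  deltas=[
    [[-3, 0, -15], 6],
    [[-8, -1, -45], 15],
    [[-11, -2, -75], 25],
    [[-11, -4, -105], 35],
    [[-11, -5, -135], 45],
    [[-11, -6, -165], 55],
    [[-11, -7, -195], 65],
    [[-11, -7, -225], 75],
    [[-11, -7, -245], 84],
    [[-11, -7, -259], 90],
    [[-11, -7, -259], 90],
  ],
)

```text
time: 11.78
tool_pos: [538.9, 198.8, 338.6]
tcp_rot: [-165.8, 89.9, 178.2]
ft_force: [0.2, -0.4, -1.2]
finger_gap: 26.2
```

```bash
python3 - <<'E'
from h import *
go((521,-15,300,74.3))
E
```

```text
t 11.78 p [538.9 198.8 338.6] drvyaw 164.0 gap 26.2 F [ 0.2 -0.4 -1.2] j [ 15.   3.  79.   0.  98. -59.] down [-0.003  0.    -1.   ]
(521, -15, 300, 74.3) -> [38.6, -210.5, 41.7] 89.7
```

Emit:
move_arm(
  deltas=[
    [[0, -15, 2], 6],
    [[0, -40, 8], 15],
    [[0, -70, 14], 25],
    [[0, -100, 20], 35],
    [[5, -130, 26], 45],
    [[10, -155, 31], 55],
    [[20, -175, 35], 65],
    [[28, -192, 38], 75],
    [[34, -205, 41], 84],
    [[38, -210, 42], 89.7],
    [[38, -210, 42], 89.7],
  ],
)

```text
time: 13.15
tool_pos: [521.1, -14.4, 299.3]
tcp_rot: [-80.1, 89.7, 174.3]
ft_force: [0.4, -0.5, -1.2]
finger_gap: 26.2
```

```bash
python3 - <<'E'
from h import *
go((521,-15,50,74.3))
I,D=r.snapshot('top'); J,E=r.snapshot('scene')
cv2.imwrite('pics/top4.png',I[:,:,::-1]); cv2.imwrite('pics/scene4.png',J[:,:,::-1])
s=r.sense()['tool_pos']; X=s+[46.5,165.3,112.3]; print(pix('top',X),pix('scene',X))
c=np.concatenate([cv2.resize(I[140:280,160:320,::-1],(400,350)),cv2.resize(J[130:270,250:410,::-1],(400,350))],1)
cv2.imwrite('pics/crop5.png',np.clip(c*1.3,0,255).astype(np.uint8))
E
```

```text
t 13.15 p [521.1 -14.4 299.3] drvyaw 74.5 gap 26.2 F [ 0.4 -0.5 -1.2] j [-7. -6. 91. -0. 94.  8.] down [-0.005  0.    -1.   ]
(521, -15, 50, 74.3) -> [249.3, 1.3, 0.4] 0.2
[214.82810498 186.93224529] [335.96497584 160.34697853]
```

View pics/crop5.png

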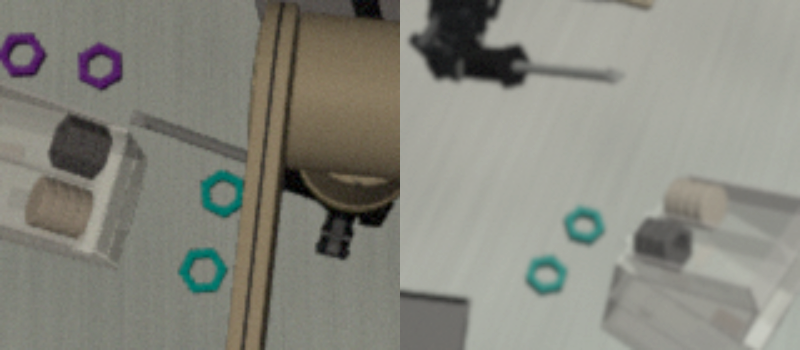

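```bash
python3 - <<'E'
from h import *
p=r.sense()['tool_pos']
X,e=tri((214,186.8),(338.5,160));d=X-p
print(X,e,d,np.hypot(*d[:2]))
# nut pack centre consistency per camera
I=cv2.imread('pics/top4.png');J=cv2.imread('pics/scene4.png')
for n,W,im,bx in(('top',np.load('top_w.npy'),cv2.imread('pics/top0.png'),(160,255,120,225)),('scene',np.load('scene_w.npy'),cv2.imread('pics/scene0.png'),(190,295,320,425))):
    from scipy.optimize import least_squares
    w=W[bx[0]:bx[1],bx[2]:bx[3]];g=im[bx[0]:bx[1],bx[2]:bx[3]].max(2)
    Q=w[(g<75)&(w[...,2]>175)&(w[...,2]<235)];Q=Q[np.linalg.norm(Q[:,:2]-[592,232],axis=1)<45]
    y=np.radians(74.3)
    def sdf(c):
        u=np.array([np.cos(y)*.866,np.sin(y)*.866,.5]);l=np.array([-np.sin(y),np.cos(y),0]);nn=np.cross(u,l);d=Q-c
        return np.maximum(abs(d@u)-21.5,np.max([abs(d@l*np.cos(t)+d@nn*np.sin(t)) for t in np.radians([30,90,150])],0)-23)
    f=least_squares(sdf,[588,232,196],loss='soft_l1',f_scale=2);print(n,f.x.round(1))
E
```

```text
[567.29610708 154.52512911 414.67104129] [np.float64(1.9847633710799277), np.float64(1.984763371079984)] [ 45.893198   168.58393324 114.45059142] 174.71899773546534
top [587.9 231.6 195.1]
scene [587.1 231.4 193.6]
```

Tip and pack estimates agree within about 3 mm across both cameras. Descend, then approach the mouth.

```bash
python3 - <<'E'
from h import *
go((521,-6,150,74.3),(521,-6,42,74.3),*[(535+.2343*s,43.8+.8337*s,69.5+.5*s,74.3) for s in(-40,-12)])
E
```

```text
t 13.25 p [521.4 -14.1 300.2] drvyaw 74.6 gap 26.3 F [ 0.1  0.2 -1.5] j [-7. -6. 91. -0. 94.  8.] down [-0.003  0.    -1.   ]
(521, -6, 150, 74.3) -> [150.2, -2.0, -7.7] 0.3
(521, -6, 42, 74.3) -> [258.2, -1.7, -7.8] 0.3
(525.628, 10.451999999999998, 49.5, 74.3) -> [250.7, -1.6, -24.9] 0.3
(532.1884, 33.79559999999999, 63.5, 74.3) -> [236.7, -1.6, -49.1] 0.3
```

Emit:
move_arm(
  deltas=[
    [[30, -1, -4], 0.3],
    [[80, -2, -8], 0.3],
    [[130, -2, -8], 0.3],
    [[180, -2, -8], 0.3],
    [[225, -2, -8], 0.3],
    [[250, -2, -8], 0.3],
    [[258, -2, -8], 0.3],
    [[255, -2, -16], 0.3],
    [[250, -2, -25], 0.3],
    [[244, -2, -37], 0.3],
    [[237, -2, -49], 0.3],
    [[237, -2, -49], 0.3],
  ],
)

```text
time: 14.75
tool_pos: [532.9, 34.9, 64.6]
tcp_rot: [-101.0, 89.9, 153.3]
ft_force: [0.4, -0.0, -1.8]
finger_gap: 26.4
```

```bash
python3 - <<'E'
from h import *
go(*[(535+.2343*s,43.8+.8337*s,69.5+.5*s,74.3) for s in(0,20,60,105)])
I,D=r.snapshot('top'); J,E=r.snapshot('scene')
cv2.imwrite('pics/top5.png',I[:,:,::-1]); cv2.imwrite('pics/scene5.png',J[:,:,::-1])
c=np.concatenate([cv2.resize(I[150:250,150:265,::-1],(400,350)),cv2.resize(J[170:270,300:415,::-1],(400,350))],1)
cv2.imwrite('pics/crop6.png',np.clip(c*1.3,0,255).astype(np.uint8))
E
```

```text
t 14.75 p [532.9  34.9  64.6] drvyaw 74.3 gap 26.4 F [ 0.4 -0.  -1.8] j [ -2.   6. 105.   0.  69.  14.] down [-0.001  0.    -1.   ]
(535.0, 43.8, 69.5, 74.3) -> [-4.9, -0.4, -9.2] 0.0
(539.686, 60.474, 79.5, 74.3) -> [-14.9, -0.4, -26.5] 0.0
(549.058, 93.822, 99.5, 74.3) -> [-34.9, -0.4, -61.1] 0.0
(559.6015, 131.3385, 122.0, 74.3) -> [-57.4, -0.4, -100.1] 0.0
```

View pics/crop6.png

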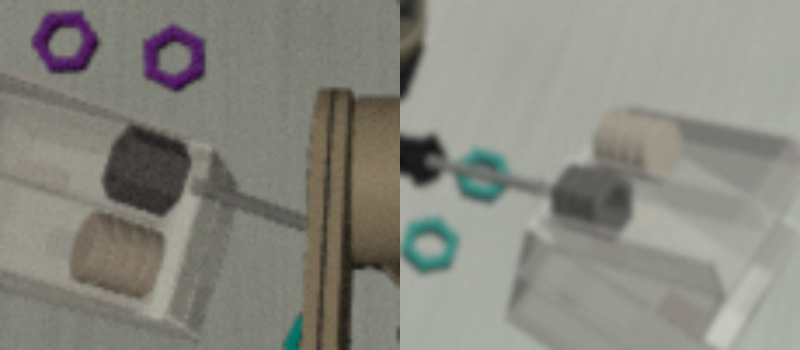

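The tip is at the mouth (top crop 195,185), in line with the pack axis. Inserting.

Emit:
move_arm(
  deltas=[
    [[-5, -0.4, -9], 0],
    [[-10, -0.4, -17], 0],
    [[-15, -0.4, -26], 0],
    [[-20, -0.4, -35], 0],
    [[-25, -0.4, -44], 0],
    [[-30, -0.4, -52], 0],
    [[-35, -0.4, -61], 0],
    [[-35, -0.4, -61], 0],
  ],
)

```text
time: 15.85
tool_pos: [548.6, 93.5, 99.0]
tcp_rot: [-83.7, 89.9, 170.6]
ft_force: [0.1, 0.1, -2.0]
finger_gap: 26.7
```

```bash
python3 - <<'E'
from h import *
go(*[(535+.2343*s,43.8+.8337*s,69.5+.5*s,74.3) for s in(85,105)])
I,D=r.snapshot('top'); J,E=r.snapshot('scene')
cv2.imwrite('pics/top6.png',I[:,:,::-1]); cv2.imwrite('pics/scene6.png',J[:,:,::-1])
c=np.concatenate([cv2.resize(I[150:250,130:245,::-1],(400,350)),cv2.resize(J[170:270,310:425,::-1],(400,350))],1)
cv2.imwrite('pics/crop7.png',np.clip(c*1.3,0,255).astype(np.uint8))
E
```

```text
t 15.85 p [548.6  93.5  99. ] drvyaw 74.4 gap 26.7 F [ 0.1  0.1 -2. ] j [  4.   7. 100.   0.  73.  20.] down [-0.002  0.    -1.   ]
(554.9155, 114.6645, 112.0, 74.3) -> [-13.0, 0.4, -22.1] 0.1
(559.6015, 131.3385, 122.0, 74.3) -> [-23.0, 0.4, -39.4] 0.1
```

View pics/crop7.png

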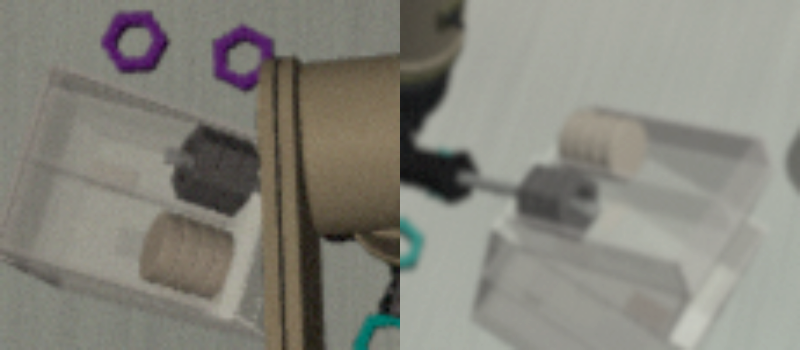

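The blade is through all three nuts; the tip shows at the upper end at crop (172,157), with no contact force. I'll go deeper, then lift.

Emit:
move_arm(
  deltas=[
    [[-6, 0.4, -11], 0],
    [[-12, 0.4, -21], 0],
    [[-18, 0.4, -31], 0],
    [[-23, 0.4, -39], 0],
    [[-28, 0.4, -39], 0],
    [[-34, 0.4, -39], 0],
    [[-40, 0.4, -39], 0],
    [[-47, 0.4, -39], 0],
    [[-54, 0.4, -39], 0],
    [[-61, 0.4, -39], 0],
    [[-68, 0.4, -39], 0],
    [[-75, 0.4, -39], 0],
  ],
)

```text
time: 17.45
tool_pos: [559.2, 130.3, 173.8]
tcp_rot: [-75.5, 89.8, 178.8]
ft_force: [-0.1, 0.1, -2.2]
finger_gap: 26.2
```

Emit:
move_arm(
  deltas=[
    [[-7, 0, 0], 0],
    [[-14, 0, 0], 0],
    [[-22, 0, 0], 0],
    [[-32, 0, 0], 0],
    [[-44, 0, 0], 0],
    [[-58, 0, 0], 0],
    [[-74, 0, 0], 0],
    [[-90, 0, 0], 0],
    [[-105, 0, 0], 0],
    [[-115, 0, 0], 0],
    [[-120, 0, 0], 0],
    [[-120, 0, 0], 0],
  ],
)

```text
time: 18.95
tool_pos: [559.6, 130.3, 293.9]
tcp_rot: [-75.7, 89.8, 178.6]
ft_force: [0.0, -0.1, -2.6]
finger_gap: 26.4
```

```bash
python3 - <<'E'
from h import *
go((450,-100,330,30))
I,D=r.snapshot('top'); J,E=r.snapshot('scene')
cv2.imwrite('pics/top7.png',I[:,:,::-1]); cv2.imwrite('pics/scene7.png',J[:,:,::-1])
c=np.concatenate([cv2.resize(I[130:270,130:290,::-1],(400,350)),cv2.resize(J[130:270,290:450,::-1],(400,350))],1)
cv2.imwrite('pics/crop8.png',np.clip(c*1.3,0,255).astype(np.uint8))
E
```

```text
t 18.95 p [559.6 130.3 293.9] drvyaw 74.3 gap 26.4 F [ 0.  -0.1 -2.6] j [ 8.  3. 84.  0. 94. 24.] down [-0.003  0.    -1.   ]
(450, -100, 330, 30) -> [-35.8, -43.4, 251.4] 44.3
```

View pics/crop8.png

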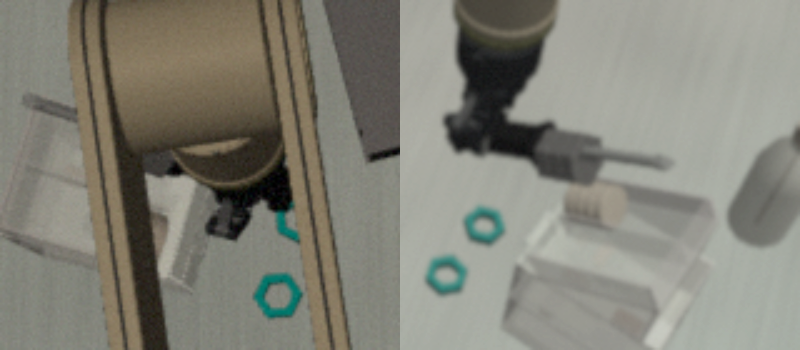

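The nuts ride together against the guard at crop (570,155), and the channel is empty. Next, carry it gently to the caddy with driver yaw -12.2°.

```bash
python3 - <<'E'
from h import *
go((451,-385,290,-12.2))
E
```

```text
t 19.05 p [559.3 130.3 293.1] drvyaw 74.3 gap 26.3 F [-0.   0.8 -3.7] j [ 8.  3. 84.  0. 94. 24.] down [-0.004 -0.    -1.   ]
(451, -385, 290, -12.2) -> [3.5, 35.0, 525.4] 86.5
```

Emit:
move_arm(
  deltas=[
    [[0, 0, 6], 0],
    [[0, 1, 18], 2],
    [[0, 2, 35], 5],
    [[0, 4, 56], 9],
    [[0, 5, 78], 13],
    [[0, 7, 100], 17],
    [[0, 8, 122], 21],
    [[0, 10, 144], 25],
    [[0, 11, 166], 29],
    [[0, 13, 188], 33],
    [[0, 14, 210], 37],
    [[0, 16, 232], 41],
  ],
)

```text
time: 20.55
tool_pos: [511.2, -99.3, 293.5]
tcp_rot: [-26.5, 89.8, -173.6]
ft_force: [-0.3, 0.2, -1.7]
finger_gap: 26.6
```

```bash
python3 - <<'E'
from h import *
go((451,-385,290,-12.2))
E
```

```text
t 20.55 p [511.2 -99.3 293.5] drvyaw 33.0 gap 26.6 F [-0.3  0.2 -1.7] j [-17.  -6.  92.  -0.  94.  40.] down [-0.004 -0.    -1.   ]
(451, -385, 290, -12.2) -> [3.8, 206.9, 206.0] 45.2
```

Emit:
move_arm(
  deltas=[
    [[0, 5, 5], 1],
    [[0, 15, 15], 3],
    [[0, 32, 32], 7],
    [[0, 52, 52], 12],
    [[0, 74, 74], 17],
    [[0, 97, 96], 22],
    [[0, 120, 119], 27],
    [[0, 143, 142], 32],
    [[0, 165, 164], 37],
    [[0, 184, 183], 41],
    [[0, 198, 197], 44],
    [[0, 206, 205], 45.2],
  ],
)

```text
time: 22.05
tool_pos: [451.0, -384.5, 293.6]
tcp_rot: [13.0, 89.8, -179.3]
ft_force: [0.2, -0.3, -2.7]
finger_gap: 26.7
```

```bash
python3 - <<'E'
from h import *
go((451,-385,80,-12.2),(451,-385,40,-12.2))
I,D=r.snapshot('top'); J,E=r.snapshot('scene')
cv2.imwrite('pics/top8.png',I[:,:,::-1]); cv2.imwrite('pics/scene8.png',J[:,:,::-1])
c=np.concatenate([cv2.resize(I[130:330,360:560,::-1],(400,400)),cv2.resize(J[60:260,80:280,::-1],(400,400))],1)
cv2.imwrite('pics/crop9.png',np.clip(c*1.3,0,255).astype(np.uint8))
E
```

```text
t 22.05 p [ 451.  -384.5  293.6] drvyaw 347.7 gap 26.7 F [ 0.2 -0.3 -2.7] j [-45.   6.  81.  -0.  94.  57.] down [-0.004 -0.    -1.   ]
(451, -385, 80, -12.2) -> [213.6, 0.3, -0.9] -0.1
(451, -385, 40, -12.2) -> [253.6, 0.2, -1.1] -0.1
```

View pics/crop9.png

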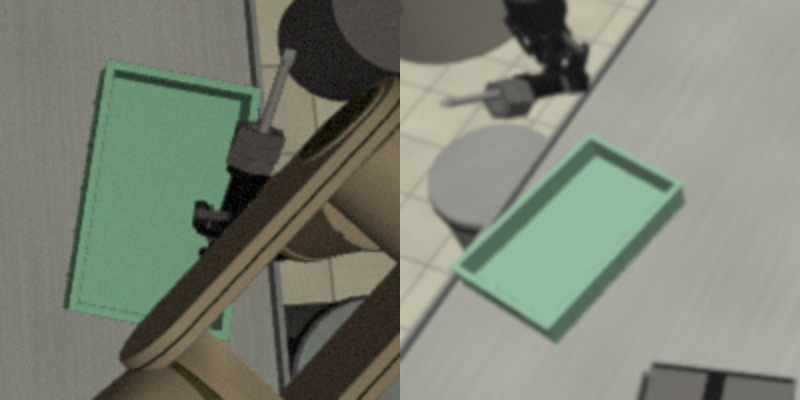

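The three nuts are still on, against the guard. I'm rechecking the caddy's pose from its rim corners in the top picture.

```bash
python3 - <<'E'
from h import *
C=[]
for u,v in[(415,161),(489,176),(474,299),(394,282.5)]:
    o,d=ray('top',u,v); X=o+d*(57-o[2])/d[2]; C.append(X[:2]); 
C=np.array(C);print(C.round(1),C.mean(0))
e=[C[(i+1)%4]-C[i] for i in range(4)];print([(np.hypot(*q).round(1),np.degrees(np.arctan2(q[1],q[0])).round(1)) for q in e])
# floor-based check
b=cv2.imread('pics/top0.png');hsv=cv2.cvtColor(b,cv2.COLOR_BGR2HSV); W=np.load('top_w.npy')
m=((hsv[...,0]>65)&(hsv[...,0]<90)&(hsv[...,1]>60)).astype(np.uint8);m[:,:380]=0
m=cv2.morphologyEx(m,cv2.MORPH_OPEN,np.ones((5,5)))
cs=max(cv2.findContours(m,0,2)[0],key=cv2.contourArea);print(cv2.approxPolyDP(cs,8,True)[:,0].tolist())
P=W[m>0];P=P[abs(P[:,2]-4)<5];print('floor',cv2.minAreaRect(P[:,:2].astype(np.float32)),P[:,:2].mean(0))
E
```

```text
[[ 705.6 -339. ]
 [ 661.  -533.3]
 [ 340.5 -466.4]
 [ 385.9 -264.6]] [ 523.27298985 -400.81946529]
[(np.float64(199.3), np.float64(-102.9)), (np.float64(327.4), np.float64(168.2)), (np.float64(206.8), np.float64(77.3)), (np.float64(328.2), np.float64(-13.1))]Traceback (most recent call last):
  File "<stdin>", line 11, in <module>
ValueError: max() iterable argument is empty
```

The caddy pose is confirmed: 328 x 203 mm, yaw about -12.3°, centre (523,-401). Descending.

Emit:
move_arm(
  deltas=[
    [[10, 0, 0], 0],
    [[35, 0, 0], 0],
    [[65, 0, 0], 0],
    [[95, 0, 0], 0],
    [[125, 0, 0], 0],
    [[155, 0, 0], 0],
    [[185, 0, 0], 0],
    [[210, 0, 0], 0],
    [[230, 0, 0], 0],
    [[243, 0, 0], 0],
    [[250, 0, 0], 0],
    [[250, 0, 0], 0],
  ],
)

```text
time: 23.65
tool_pos: [450.1, -384.4, 43.6]
tcp_rot: [14.4, 89.8, -177.8]
ft_force: [-0.5, 0.4, -2.3]
finger_gap: 26.7
```

Emit:
move_arm(
  deltas=[
    [[2, 0, 0], 0],
    [[4, 0, 0], 0],
    [[6, 0, 0], 0],
    [[8, 0, 0], 0],
    [[10, 0, 0], 0],
    [[12, 0, 0], 0],
    [[14, 0, 0], 0],
    [[14, 0, 0], 0],
  ],
  squeeze=20,
)

```text
time: 24.65
tool_pos: [450.1, -384.4, 29.6]
tcp_rot: [14.1, 89.8, -178.2]
ft_force: [-0.2, 0.2, -2.3]
finger_gap: 26.2
```

```bash
python3 - <<'E'
from h import *
go((451,-385,13,-12.2))
E
```

```text
t 24.65 p [ 450.1 -384.4   29.6] drvyaw 347.7 gap 26.2 F [-0.2  0.2 -2.3] j [-45.  17.  96.  -0.  67.  57.] down [-0.004 -0.    -1.   ]
(451, -385, 13, -12.2) -> [16.6, 0.3, -1.1] -0.1
```

Emit:
move_arm(
  deltas=[
    [[1, 0, 0], 0],
    [[2, 0, 0], 0],
    [[3, 0, 0], 0],
    [[4, 0, 0], 0],
    [[5, 0, 0], 0],
    [[6, 0, 0], 0],
    [[6, 0, 0], 0],
  ],
)

```text
time: 25.52
tool_pos: [451.6, -385.2, 27.9]
tcp_rot: [54.7, 89.9, -137.5]
ft_force: [-7.0, 10.0, 29.7]
finger_gap: 26.4
```

Emit:
move_arm(
  deltas=[
    [[1, 0, 0], 0],
    [[2, 0, 0], 0],
    [[3, 0, 0], 0],
    [[4, 0, 0], 0],
    [[4, 0, 0], 0],
  ],
)

```text
time: 26.15
tool_pos: [452.6, -386.1, 27.9]
tcp_rot: [98.2, 89.8, -94.1]
ft_force: [-7.8, 10.3, 29.1]
finger_gap: 26.5
```

Emit:
move_arm(
  deltas=[
    [[0, 0, 0], 0],
    [[0, 0, 0], 0],
    [[0, 0, 0], 0],
  ],
  jaw=-0.39,
  squeeze=20,
)

```text
time: 26.52
tool_pos: [453.4, -386.7, 28.7]
tcp_rot: [117.8, 89.7, -74.5]
ft_force: [0.1, -0.7, 6.6]
finger_gap: 26.5
```

```bash
python3 - <<'E'
from h import *
go((451,-385,13,-12.2)); print(r.sense()['wrist_torque'],r.sense()['tool_pos'])
E
```

```text
t 26.52 p [ 453.4 -386.7   28.7] drvyaw 347.7 gap 26.5 F [ 0.1 -0.7  6.6] j [-45.  17.  96.  -0.  66.  57.] down [ 0.001 -0.005 -1.   ]
(451, -385, 13, -12.2) -> [15.7, -1.2, 2.7] -0.1
[ 0.14619418  0.29365339 -0.04071732] [ 453.40059693 -386.70718846   28.6715131 ]
```

Emit:
move_arm(
  deltas=[
    [[0, 0, 0], 0],
    [[1, 0, 0], 0],
    [[2, 0, 0], 0],
    [[3, 0, 0], 0],
  ],
  jaw=-0.365,
)

```text
time: 27.02
tool_pos: [454.9, -387.2, 27.5]
tcp_rot: [136.5, 89.6, -55.7]
ft_force: [0.8, 4.3, 15.3]
finger_gap: 27.3
```

```bash
python3 - <<'E'
from h import *
go((451,-385,13,-12.2)); print(r.sense()['wrist_torque'])
E
```

```text
t 27.02 p [ 454.9 -387.2   27.5] drvyaw 347.7 gap 27.3 F [ 0.8  4.3 15.3] j [-45.  17.  96.  -0.  66.  57.] down [ 0.004 -0.006 -1.   ]
(451, -385, 13, -12.2) -> [14.4, -1.4, 4.3] -0.1
[ 0.87554975  0.19347131 -0.12338755]
```

Emit:
move_arm(
  deltas=[
    [[1, 0, 0], 0],
    [[2, 0, 0], 0],
    [[3, 0, 0], 0],
    [[4, 0, 0], 0],
    [[5, 0, 0], 0],
    [[5, 0, 0], 0],
  ],
  jaw=-0.355,
)

```text
time: 27.78
tool_pos: [458.0, -387.9, 24.8]
tcp_rot: [152.5, 89.3, -39.7]
ft_force: [7.3, 3.8, 10.9]
finger_gap: 27.6
```

```bash
python3 - <<'E'
from h import *
go((451,-385,13,-12.2)); print(r.sense()['wrist_torque'])
I,D=r.snapshot('top'); J,E=r.snapshot('scene')
c=np.concatenate([cv2.resize(I[130:330,360:560,::-1],(400,400)),cv2.resize(J[100:240,90:230,::-1],(400,400))],1)
cv2.imwrite('pics/crop10.png',np.clip(c*1.3,0,255).astype(np.uint8))
E
```

```text
t 27.77 p [ 458.  -387.9   24.8] drvyaw 347.8 gap 27.6 F [ 7.3  3.8 10.9] j [-45.  18.  96.   0.  65.  57.] down [ 0.01  -0.008 -1.   ]
(451, -385, 13, -12.2) -> [11.7, -1.5, 7.6] -0.0
[ 0.88271594 -0.97105262 -0.1284606 ]
```

View pics/crop10.png

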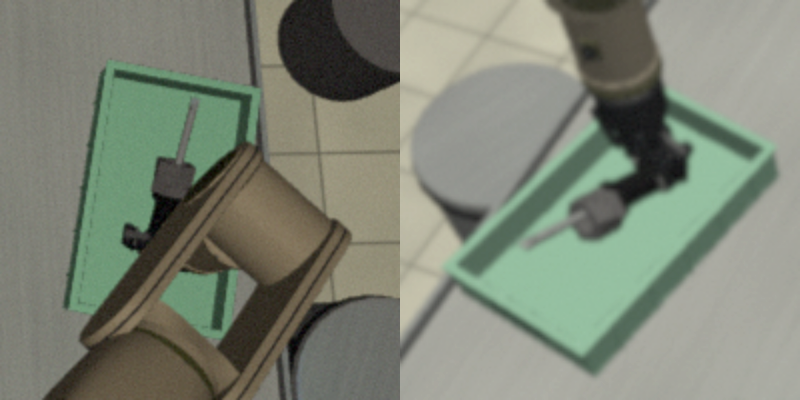

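It's working: the driver lies well inside the caddy and is flattening, with all three nuts on it. Continue.

Emit:
move_arm(
  deltas=[
    [[1, 0, 1], 0],
    [[2, 0, 2], 0],
    [[3, 0, 2], 0],
    [[4, 0, 2], 0],
    [[5, 0, 2], 0],
    [[6, 0, 2], 0],
    [[7, 0, 2], 0],
  ],
  jaw=-0.35,
)

```text
time: 28.75
tool_pos: [455.2, -387.0, 16.7]
tcp_rot: [152.8, 89.4, -39.4]
ft_force: [0.4, -0.1, -1.7]
finger_gap: 27.8
```

```bash
python3 - <<'E'
from h import *
go((451,-385,13,-12.2)); print(r.sense()['wrist_torque'])
E
```

```text
t 28.75 p [ 455.2 -387.    16.7] drvyaw 347.7 gap 27.8 F [ 0.4 -0.1 -1.7] j [-45.  18.  97.   0.  65.  57.] down [ 0.008 -0.007 -1.   ]
(451, -385, 13, -12.2) -> [3.6, -1.0, 4.6] -0.1
[ 0.02975557  0.13179656 -0.00350022]
```

Twelve pictures viewed, so only numeric checks from here: height profile along the driver axis.

```bash
cat > prof.py <<'E'
from h import *
import sys
yw=np.radians(-12.2 if len(sys.argv)<2 else float(sys.argv[1]));ex=np.array([np.cos(yw),np.sin(yw)]);ey=np.array([-ex[1],ex[0]])
p=np.array([453,-386])
for n in('top','scene'):
    I,D=r.snapshot(n);W=world(n,D);cv2.imwrite(f'pics/p_{n}.png',I[:,:,::-1])
    f=I.astype(int);ng=(f[...,1]-f[...,0])<18
    L=np.dstack([(W[...,:2]-p)@ex,(W[...,:2]-p)@ey,W[...,2]])
    m=ng&(L[...,0]>-80)&(L[...,0]<230)&(abs(L[...,1])<55)&(L[...,2]>-6)&(L[...,2]<180)
    Q=L[m];print(n,len(Q))
    for x in range(-70,221,10):
        q=Q[abs(Q[:,0]-x)<5]
        if len(q)>2: print(x,len(q),'y',np.percentile(q[:,1],[5,50,95]).round(),'z',np.percentile(q[:,2],[5,50,95]).round())
E
python3 prof.py; python3 -c "
from h import *
go((451,-385,13,-12.2))"
```

```text
top 813
-30 5 y [-36.   3.   8.] z [  5. 162. 175.]
-10 21 y [23. 43. 54.] z [ 36.  83. 122.]
0 57 y [25. 41. 54.] z [ 59. 119. 137.]
10 35 y [37. 40. 54.] z [105. 130. 162.]
20 10 y [32. 34. 36.] z [151. 164. 171.]
30 15 y [ 8. 13. 29.] z [ 31.  45. 158.]
40 22 y [ 4. 10. 15.] z [32. 43. 50.]
50 39 y [-6.  8. 14.] z [32. 46. 51.]
60 41 y [-8.  4. 14.] z [36. 46. 51.]
70 71 y [-17.   6.  20.] z [30. 50. 57.]
80 70 y [-14.  11.  28.] z [13. 44. 54.]
90 62 y [-16.  11.  30.] z [31. 47. 54.]
100 84 y [-15.   8.  27.] z [14. 45. 54.]
110 65 y [-12.   9.  29.] z [29. 48. 54.]
120 75 y [-13.  14.  28.] z [25. 50. 57.]
130 32 y [-3. 13. 27.] z [37. 45. 55.]
140 12 y [-1.  3.  6.] z [42. 47. 49.]
150 17 y [-6.  1.  5.] z [33. 44. 48.]
160 14 y [-2.  2.  6.] z [42. 48. 50.]
170 18 y [-16.   2.   6.] z [ 5. 46. 51.]
180 14 y [-4.  1.  6.] z [43. 48. 50.]
190 16 y [-7.  1.  5.] z [31. 49. 53.]
200 13 y [-3.  2.  5.] z [46. 49. 53.]
scene 1016
-30 3 y [19. 20. 22.] z [21. 23. 23.]
-20 10 y [ 6. 30. 35.] z [ 16. 155. 168.]
-10 22 y [20. 37. 46.] z [ 70. 153. 175.]
0 85 y [-16.  38.  49.] z [ 36. 
[... 292 characters left out ...]
5. 55.]
80 26 y [-4. 15. 31.] z [22. 45. 52.]
90 54 y [-4. 20. 32.] z [15. 41. 51.]
100 32 y [-3. 12. 29.] z [29. 47. 52.]
110 46 y [-7. 20. 30.] z [26. 46. 51.]
120 54 y [-8. 14. 27.] z [14. 46. 54.]
130 35 y [-1. 15. 27.] z [16. 40. 50.]
140 11 y [-18.   2.   6.] z [19. 44. 47.]
150 8 y [-36.   1.   5.] z [-2. 43. 46.]
160 10 y [0. 4. 6.] z [42. 46. 47.]
170 10 y [-3.  3.  7.] z [42. 45. 48.]
180 11 y [-19.   2.   6.] z [23. 45. 47.]
190 10 y [-3.  3.  4.] z [42. 46. 51.]
200 9 y [-3.  0.  5.] z [42. 46. 49.]
t 28.85 p [ 455.5 -387.2   17. ] drvyaw 347.7 gap 27.9 F [ 0.7  0.2 -2.3] j [-45.  18.  97.   0.  65.  57.] down [ 0.009 -0.007 -1.   ]
(451, -385, 13, -12.2) -> [4.0, -1.2, 4.9] -0.1
```

The driver is now level, with its axis about 40 mm up because it slid up in the pads, and all three nuts hang on the blade. I'll lower until it nearly rests.

Emit:
move_arm(
  deltas=[
    [[1, 0, 0], 0],
    [[3, 0, 0], 0],
    [[5, 0, 0], 0],
    [[7, 0, 0], 0],
    [[8, 0, 0], 0],
    [[8, 0, 0], 0],
  ],
)

```text
time: 29.6
tool_pos: [456.7, -388.0, 11.7]
tcp_rot: [152.9, 89.2, -39.4]
ft_force: [-4.3, 5.4, 18.9]
finger_gap: 27.6
```

Emit:
move_arm(
  deltas=[
    [[1, 0, 0], 0],
    [[2, 0, 0], 0],
    [[3, 0, 0], 0],
    [[4, 0, 0], 0],
    [[4, 0, 0], 0],
  ],
)

```text
time: 30.22
tool_pos: [457.6, -388.3, 10.3]
tcp_rot: [154.0, 89.2, -38.2]
ft_force: [-5.4, 7.6, 20.3]
finger_gap: 27.8
```

```bash
python3 prof.py | grep -A40 -E "^(60|1[0-9]0|200)|top|scene" | grep -E "^(60|80|1[1-9]0|200|top|scene)"; python3 -c "
from h import *
go((451,-385,4,-12.2))"
```

```text
top 824
60 44 y [-10.   3.  13.] z [24. 37. 43.]
80 77 y [-12.  12.  28.] z [14. 42. 53.]
110 67 y [-19.  14.  28.] z [28. 47. 55.]
120 81 y [-23.  -0.  22.] z [21. 44. 53.]
130 48 y [-20.   8.  21.] z [30. 47. 52.]
140 13 y [-16.  -1.   4.] z [16. 27. 31.]
150 13 y [-3.  1.  4.] z [25. 28. 31.]
160 14 y [-5.  1.  5.] z [23. 29. 32.]
170 15 y [-3.  2.  5.] z [26. 31. 34.]
180 12 y [-5. -1.  5.] z [23. 31. 34.]
190 13 y [-3.  0.  5.] z [22. 26. 30.]
200 16 y [-5.  0.  5.] z [22. 27. 31.]
scene 1054
60 26 y [-7.  9. 15.] z [18. 34. 40.]
80 31 y [-5. 14. 29.] z [27. 46. 49.]
110 58 y [-9. 14. 28.] z [11. 35. 51.]
120 33 y [-14.   9.  22.] z [22. 44. 51.]
130 59 y [-19.   5.  21.] z [14. 35. 50.]
140 9 y [-2.  2.  4.] z [22. 27. 31.]
150 9 y [-2.  0.  5.] z [24. 27. 28.]
160 7 y [-3.  1.  5.] z [23. 26. 29.]
170 10 y [-3.  2.  5.] z [24. 27. 30.]
180 9 y [-4. -0.  3.] z [22. 26. 29.]
190 9 y [-4.  1.  4.] z [21. 25. 29.]
200 13 y [-4. -0.  6.] z [23. 25. 28.]
t 30.32 p [ 457.6 -388.3   10.3] drvyaw 347.8 gap 27.7 F [-5.8  8.1 20.8] j [-45.  19.  97.   0.  64.  57.] down [ 0.011 -0.009 -1.   ]
(451, -385, 4, -12.2) -> [6.2, -1.9, 7.2] -0.0
```

Flat on the floor (blade axis about 23 mm up). Relieve the pressure, release and retreat.

Emit:
move_arm(
  deltas=[
    [[-1, 0, 0], 0],
    [[-1, 0, 0], 0],
  ],
)

```text
time: 30.58
tool_pos: [457.3, -388.3, 11.0]
tcp_rot: [153.1, 89.2, -39.1]
ft_force: [-0.5, 0.2, -1.2]
finger_gap: 27.8
```

Emit:
move_arm(
  deltas=[
    [[-1, 0, 0], 0],
    [[-1, 0, 0], 0],
    [[-2, 0, 0], 0],
    [[-2, 0, 0], 0],
    [[-2, 0, 0], 0],
    [[-2, 0, 0], 0],
  ],
  jaw=0.5,
)

```text
time: 31.32
tool_pos: [457.3, -388.3, 13.0]
tcp_rot: [153.3, 89.2, -38.9]
ft_force: [-0.2, 0.0, 0.3]
finger_gap: 64.1
```

Emit:
move_arm(
  deltas=[
    [[-5, 0, 0], 0],
    [[-15, 0, 0], 0],
    [[-35, 0, 0], 0],
    [[-65, 0, 0], 0],
    [[-105, 0, 0], 0],
    [[-150, 0, 20], 0],
    [[-200, 0, 60], 0],
    [[-240, 0, 110], 0],
    [[-250, 0, 150], 0],
    [[-250, 0, 150], 0],
  ],
)

```text
time: 32.58
tool_pos: [306.6, -354.9, 264.9]
tcp_rot: [147.2, 88.9, -45.2]
ft_force: [0.7, -0.0, 0.6]
finger_gap: 64.1
```

```bash
python3 prof.py; python3 - <<'E'
from h import *
go()
# compare rest of scene with start
for n in('top','scene'):
    a=cv2.imread(f'pics/{n}0.png');b=cv2.imread(f'pics/p_{n}.png')
    d=(cv2.blur(cv2.absdiff(a,b),(3,3)).max(2)>25).astype(np.uint8)
    k,l,s,c=cv2.connectedComponentsWithStats(d);print(n,[x[:5].tolist() for x in s[1:] if x[4]>25])
E
```

```text
top 1059
-30 66 y [-19.   3.  19.] z [12. 38. 48.]
-20 45 y [-13.   2.  13.] z [26. 38. 46.]
-10 43 y [-12.   3.  13.] z [23. 38. 42.]
0 46 y [-14.   2.  13.] z [25. 37. 42.]
10 45 y [-12.   3.  13.] z [26. 37. 42.]
20 46 y [-13.   2.  13.] z [23. 37. 42.]
30 47 y [-11.   3.  13.] z [25. 38. 42.]
40 45 y [-13.   3.  14.] z [25. 38. 42.]
50 45 y [-11.   3.  14.] z [27. 38. 43.]
60 40 y [-12.   1.  14.] z [27. 38. 41.]
70 68 y [-17.   4.  19.] z [22. 39. 47.]
80 81 y [-14.  10.  27.] z [14. 42. 53.]
90 59 y [-13.  12.  30.] z [30. 47. 53.]
100 80 y [-18.   5.  25.] z [12. 38. 54.]
110 75 y [-20.  10.  28.] z [29. 46. 53.]
120 78 y [-22.  -1.  20.] z [20. 46. 54.]
130 47 y [-18.   9.  21.] z [31. 46. 54.]
140 11 y [-5. -0.  3.] z [23. 26. 32.]
150 15 y [-6.  0.  5.] z [19. 29. 32.]
160 17 y [-11.  -0.   4.] z [ 3. 29. 32.]
170 13 y [-3.  1.  4.] z [23. 28. 32.]
180 17 y [-11.   0.   4.] z [ 7. 27. 31.]
190 13 y [-4.  0.  4.] z [23. 29. 31.]
200 14 y [-5. -0.  4.] z [15. 27. 31.]
210 3 y [-3. -2.  1.] z [24. 25. 28.]
scene 636
-30 22 y [-14.   7.  21.] z [17. 37. 45.]
-20 38 y [-10.  10.
[... 1178 characters left out ...]
6, 52, 54, 1651], [208, 373, 84, 47, 2301], [460, 385, 52, 35, 923], [44, 386, 33, 34, 786], [0, 388, 43, 32, 450], [78, 407, 11, 13, 108], [438, 411, 8, 9, 44]]
scene [[347, 0, 35, 30, 567], [489, 0, 47, 46, 1303], [554, 0, 6, 11, 45], [537, 3, 15, 10, 77], [166, 5, 17, 8, 99], [189, 4, 8, 7, 46], [314, 15, 22, 19, 168], [167, 16, 47, 70, 1817], [527, 16, 33, 44, 499], [307, 27, 10, 31, 184], [382, 31, 20, 8, 103], [339, 36, 8, 9, 55], [552, 37, 8, 10, 57], [366, 40, 24, 8, 70], [360, 45, 27, 8, 79], [360, 51, 13, 4, 30], [533, 51, 21, 30, 161], [544, 56, 16, 28, 167], [351, 61, 32, 32, 737], [485, 93, 75, 69, 2289], [140, 151, 53, 55, 731], [242, 165, 34, 29, 415], [343, 217, 24, 21, 392]]
```

Emit:
move_arm(
  deltas=[
    [[0, 0, 0], 0],
    [[0, 0, 0], 0],
    [[0, 0, 0], 0],
    [[0, 0, 0], 0],
  ],
)

```text
time: 33.17
tool_pos: [308.2, -354.4, 262.2]
tcp_rot: [152.0, 89.1, -40.2]
ft_force: [-0.1, -0.0, 0.9]
finger_gap: 64.4
```

```bash
python3 -c "
from bench import r
print(r.hand_in())"
```

```text
the job is handed in; nothing more can be done
None
```

The screwdriver is lying flat in the mint caddy with the locknuts on its blade. I handed the job in at about 33 s; it reports no verdict.

**What I did:** The tool can only turn about its vertical axis. To raise the tip I gripped the driver level and pressed its blade on the organizer's top rear edge (about 5 N) until it tilted to about 31°. I then slid it up through all three locknuts with no contact force and lifted straight up, so the nuts rode back against the guard. In the caddy I pressed the butt end on the floor to bring the driver level, lowered it and released it there.

**Last checks:**
- **Driver:** level along its whole length, with the blade axis about 23 mm up where 24 mm is expected.
- **Locknuts:** the nuts sit next to the guard, spread over about 60 mm of blade. I didn't count them one by one, but the starting channel is empty.
- **Everything else:** comparing pictures with the start shows changes only at the arm, the driver's old spot, the locknuts' old spot and the caddy. The spray bottle, dustpan, look-alikes and white caps show no change.

**What went less smoothly:**
- **Squeeze:** lowering it to 20 N did not loosen the grip until I opened the jaw slightly, so the butt pressed on the caddy floor with about 30 N.
- **Slip:** as it came level, the driver slid about 13 mm up in the pads. I found this from the depth profile and corrected it before release.
- **Pictures:** I used all 12 views, so the final check was numeric only.

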